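Roll a lens barrel up the loading ramp of a run-out cradle and close the keeper

ROBOT

A 7-joint arm with a two-finger parallel gripper is mounted at the origin on a cart in front of the work surface, level with it; the furniture and walls round the work are solid. World frame = base frame: x ahead of the robot, y to its left, z up, the work surface at z = 0. Lengths are in m, angles in rad, forces in N, time in s.
With the tool pointing down it reaches from about 0.375 to 0.925 m from the base axis. Payload 3.1 kg.
Tool frame: the origin (TCP) lies at the very end of the fingers, on their centre line; the grasp point (between the pads) lies 19 mm behind it (r.grip_point_offset is the distance from the TCP to the grasp point, in m); z points along the fingers, y is the line along which they close (so a half turn about z gives the same grasp; the last joint's range is limited). The gripper opens to 85 mm and grips with 20 to 120 N. Pads are 22 mm wide; open, the fingers measure 114 mm over their backs; the gripper's body (76 mm by 85 mm) begins 54 mm behind the grasp point. The pads swing forward as they close: fully open they stand 13 mm farther back than shut.
Start: joints at [1.064, 0.383, 0.044, 1.598, -0.018, 1.161, -0.05], TCP at [0.258, -0.596, 0.231] pointing down, gripper open.
Joint ranges: [-2.61, 2.61], [-0.41, 2.15], [-1.48, 1.57], [0, 2.5], [-1.57, 4.71], [0.05, 1.97], [-2.85, 2.85]. Speed limits (rad/s): [2.79, 2.79, 3.14, 3.14, 3.14, 3.14, 3.14].

INTERFACE

Orientations are given as a unit quaternion [w, x, y, z].
In Python, from rig import r, optics gives the robot as it stands.
- The arm moves only by the shell command python3 -m jog 'ROWS' [OPENING] [FORCE]. ROWS is JSON, a list that holds one entry, the list of rows, each a list of 6 numbers: the shift along the tool's x, y, z in m, then the turn, a rotation vector about the tool's x, y, z in rad. A call has 1 to 10 rows; each row is the pose to reach, as a shift and turn from the pose commanded when the call began, along the tool's axes at that moment; what a row does not reach only later rows make up. A row lasts 1/10 s, in which the tool goes at most 50 mm and 8.59 degrees, less where a joint would pass 70% of its speed; a pose out of reach is approached as far as the arm can. A call with a gripper value outside its range is refused whole. OPENING is the closure, from 0 (fully open) to 1 (shut), set as the call begins (- or left out, the last holds). The fingers move at their own pace and stop on an object; FORCE is the grip in N (left out, the last holds). Time passes only in rows, so rows that repeat a pose let the fingers close. It gives the time, the measured TCP pose, the force, the opening and the grip force at its end, in the units of the state.
- r.get_obs(): the state, without advancing time (a new reading comes with each control period).
- optics.capture(name): name is "side" or "top"; returns the picture (400x640x3 uint8, red, green, blue); there is no depth.
- optics.get_calibration(name): a dict with "K" (3x3 intrinsics, pixels), "rvec" (rotation vector, rad) and "tvec" (3), from world to camera coordinates, as OpenCV has them. Camera axes: x right, y down, z forward; pixel columns grow to the right and rows downward; lengths in m; the calibration is good to about 2 mm. A picture is of the moment at which its call begins. get_calibration takes no time and is no camera call.
- r.finish_job(): hands the job in; it is judged then, once.
The state is a dict: "clock": time; "joint_pos": joint angles; "qd": joint speeds; "effort": joint torques, N m; "tool_pos": TCP position; "tcp_rot": TCP orientation; "force": force on the tool from outside, world axes, zero at the start; "wrist_torque": the same for the moment, N m; "width": finger opening in m; "finger_force": force on a finger pad.
Only numpy, scipy, OpenCV 4.12 (cv2) and the standard library are available. Lean on these libraries where they do the work, as an engineer would, in place of code of your own. Each camera call takes 0.05 s, during which the arm holds its last target. There are 200 camera calls.

TASK

Load the lens barrel for its run-out check: with the fingers low behind it, push it gently up the loading ramp, without letting it run back down, until it drops into its seat between the two rest pins in front of the back stop, then push the keeper arm by its knob across over the seated barrel. Use only the outside of the fingers: nothing may be pinched, lifted or carried, and the loose parts beside the cradle stay where they are.

Things in the scene. Friction and masses are not known exactly. Their poses are not given: they have to be found in the camera images.
- cradle: run-out cradle, an aluminium fixture screwed down. Origin on the bench under it; x points up the ramp to the back stop, y along the barrel's axis, z up. Base x -165 to 85, y -65 to 65 mm, 10 mm thick. The ramp's surface rises from z 16 mm at x -145 to z 45 mm at x 20 (its lip). Back stop: upright plate across, front face x 65.5, top z 68 mm. Keeper post: 15 mm thick, at x 41, y -80 mm
- ramp (a point): the cradle's fixed ramp, 110 mm wide, 168 mm long, 10 degrees steep. Origin in the middle of its lower edge, on the running surface; x up the slope, y along the barrel, z square to the surface. Side guide rails (inner faces y +-49 mm) stand 8 mm above the surface. A rubber foot bar across the lower end (x -8 to 0) stands 6 mm above it; the barrel lies against it at the start
- barrel: lens barrel: loose cylinder lying across the ramp, 90 mm long, about 0.3 kg; bright bands of 44 mm diameter, 14 mm wide, at both ends, dark middle of 40 mm diameter. Origin at its centre, y along its axis; x and z turn as it rolls. Starts at x -134, z 40 mm in the cradle's frame. Rolls freely: let go, it runs back. Goes with 1 to 3 N if pushed below mid-height; pushed higher it jams on the ramp
- nest (a point): centre of the barrel when seated: x 41, y 0, z 63 mm in the cradle's frame, axes as the cradle's. Seat: two fixed steel rest pins along y, 12 mm diameter, axes at z 39 mm, x 27 and 55 mm; pushed over the lip, the barrel drops 4 mm between them and stays, its top at z 85 mm. Cheek plates beside the pins (y +-49 to +-55, x 20 to 62 mm) are 54 mm high
- keeper_angle (a joint): angle of the keeper arm, rad: 0 parked, arm pointing up-ramp (cradle's +x); grows anticlockwise seen from above, towards the cradle's +y; at 1.57 it lies square across over the seated barrel, 2 mm above it; end stop at 1.70. Starts at 0 to 0.45. Pivot friction holds it where it is left (about 1 N at the knob)
- keeper: the keeper: flat aluminium arm that turns about an upright pivot on its post, 15 mm wide, reaching 93 mm, z 87.5 to 95.5 mm. Origin on the pivot's axis, at x 41, y -80, z 87 mm in the cradle's frame; x points along the arm to the knob
- eyepiece_1: black turned eyepiece, 33 mm diameter, 47 mm tall, standing on the bench beside the ramp, loose; leave alone. Origin under its middle
- post_holder: black post holder with a brass thumbscrew, 40x31x50 mm, standing on the bench on the keeper post's side of the ramp, loose; leave alone. Origin under its middle
- tape_1: small roll of amber tape, 53 mm diameter, 12 mm high, lying on the bench on the keeper post's side of the ramp, loose; leave alone. Origin under its middle
- keeper_knob (a point): black knob standing on the keeper arm, 80 mm from the pivot: upright, 16 mm diameter, from z 102 to 124 mm, on a thinner neck. The point is at its middle, z 112 mm; axes as the keeper's
Not all that is in view belongs to the job. What is shaped like the barrel but pink is not meant.

How it is judged:
On the way, in this order (a step that is already met when the one before it is completed fails the run):
1. the barrel is seated on both rest pins while the keeper is still open (x of barrel in the frame of nest between -0.005 and 0.005 m and z of barrel in the frame of nest below 0.003 m and value of joint keeper_angle below 1 rad), for 0.2 s.
2. the keeper is across over the barrel (value of joint keeper_angle above 1.35 rad), for 0.2 s.
At the end, for the whole second after the job is handed in: the barrel lies at rest on both rest pins (centre within 4 mm of its seat along the ramp, 3 mm in height, 8 mm along its axis, axis within 0.06 rad of the cradle's) and the keeper is swung across over it (beyond 1.35 rad) (x of barrel in the frame of nest between -0.004 and 0.004 m and y of barrel in the frame of nest between -0.008 and 0.008 m and z of barrel in the frame of nest between -0.003 and 0.003 m and angle between the y axis of barrel and the y axis of cradle, either way round below 0.06 rad and linear speed of barrel below 0.02 m/s and value of joint keeper_angle above 1.35 rad); the robot touches nothing.
It fails at once if the barrel is lifted off the ramp or out of the cradle (z of barrel in the frame of ramp above 0.032 m).
It fails at once if the barrel runs away (faster than 0.4 m/s): rolled back down or struck (linear speed of barrel above 0.4 m/s).
It fails at once if the barrel or the keeper is pinched or forced (more than 30 N from the fingers) (contact force between the fingers and barrel above 30 N or contact force between the fingers and keeper above 30 N).
It fails at once if the eyepiece, the post holder or the tape roll is disturbed (moved 15 mm) (distance of any of eyepiece_1, post_holder, tape_1 from where it was at the start of the episode above 0.015 m).
It also fails if it takes over 51 s, if anything falls off the work surface, if the arm or the gripper's body presses on something with over 40 N, if the wrist force passes 120 N, or if a joint passes its speed limit or range.

## Working session

There is one attempt and no reset: what is moved stays moved. The work goes in short steps, Python scripts to look and compute and a shell command to move; the robot and the scene stay as the last step left them, time stands still between calls to the robot, and variables do not carry over. Pictures are saved under pics/ and viewed, at most 13 in all, crops included, and the job is handed in when it is done.

```bash
mkdir -p pics
python3 - <<'E'
from rig import r, optics
import cv2
for n in("side","top"):
    cv2.imwrite(f"pics/{n}0.png",optics.capture(n)[:,:,::-1]); c=optics.get_calibration(n); print(n,c)
print(r.get_obs())
E
```

```text
side {'K': array([[425.55960701,   0.        , 317.15497919],
       [  0.        , 425.55960701, 200.94248561],
       [  0.        ,   0.        ,   1.        ]]), 'rvec': array([ 2.12883594, -0.20665846,  0.12070352]), 'tvec': array([-0.49697415,  0.21541864,  0.72606504])}
top {'K': array([[474.9496751 ,   0.        , 322.64191737],
       [  0.        , 474.9496751 , 206.84712744],
       [  0.        ,   0.        ,   1.        ]]), 'rvec': array([ 2.05107477, -2.18502236,  0.22650966]), 'tvec': array([0.16650607, 0.54981967, 0.87295328])}
{'clock': 0.1, 'joint_pos': array([ 1.06418638,  0.38377678,  0.0438654 ,  1.59943877, -0.01792748,
        1.16122758, -0.04986385]), 'qd': array([ 0.00023057, -0.00200649,  0.00035387, -0.00321504,  0.00015882,
        0.00030972, -0.00037919]), 'effort': array([ 2.37449800e-03, -4.34729970e+01,  1.02907173e+00, -2.50456917e+01,
        1.08132200e-02,  5.43769071e-03,  3.97755650e-05]), 'tool_pos': array([ 0.25802712, -0.59563796,  0.22998792]), 'tcp_rot': array([-1.19016021e-03,  9.79173283e-01,  2.03022588e-01, -3.05629253e-04]), 'force': array([-0.57071484,  0.27657864, -0.19983689]), 'wrist_torque': array([-0.00272307, -0.0191561 ,  0.0709345 ]), 'finger_force': 0.0, 'width': 0.08497296793375932}
```

View pics/top0.png

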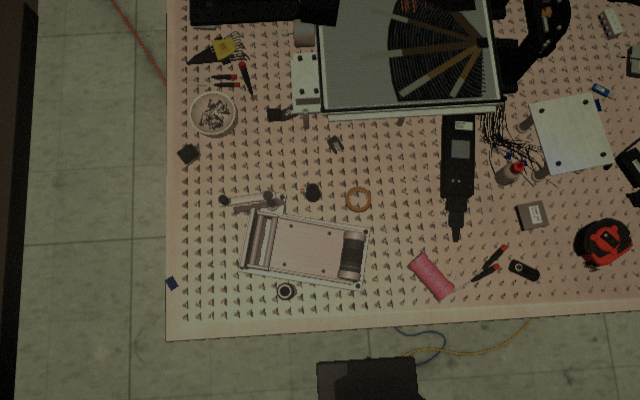

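View pics/side0.png

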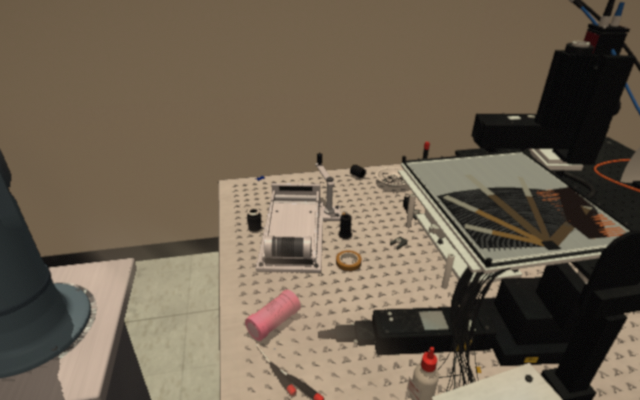

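The cradle is at about (305,250) in the top view. Up-ramp points image-left, the barrel is at (353,255), the knob at about (224,200), and the pink decoy at (430,275). I'll enlarge both.

Run:
```python
import cv2
a=cv2.imread("pics/top0.png")[175:310,205:395]; cv2.imwrite("pics/t1.png",cv2.resize(a,None,fx=4,fy=4,interpolation=2))
a=cv2.imread("pics/side0.png")[145:280,235:375]; cv2.imwrite("pics/s1.png",cv2.resize(a,None,fx=4,fy=4,interpolation=2))
```

```text
(no output)
```

View pics/t1.png

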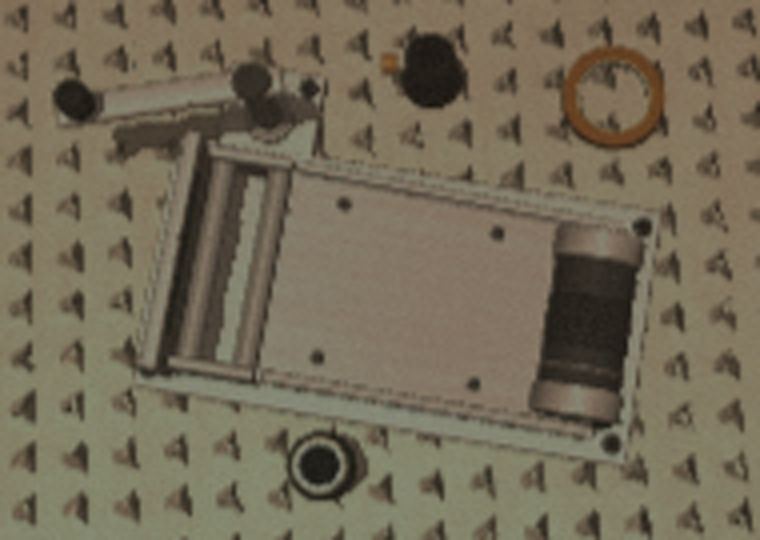

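View pics/s1.png

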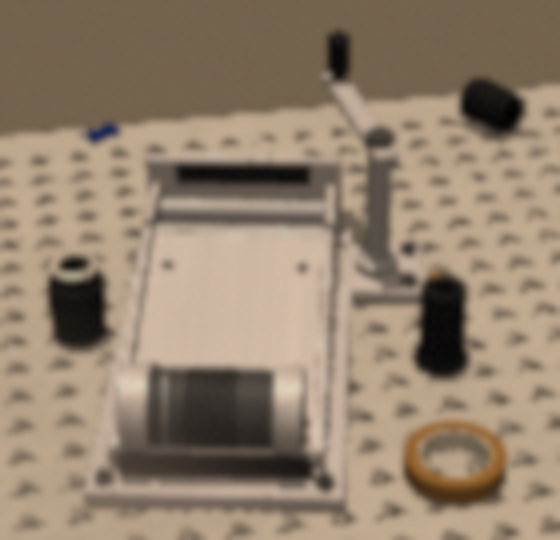

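The crops show these points (4x pixels):
- **Top crop:** base corners (657,207), (622,462) and (137,378), barrel centre (588,322), pivot cap (252,82), knob (73,98). The eyepiece is at (320,465), the holder at (432,70) and the tape at (613,97).
- **Side crop:** base corners (88,495) and (345,498), knob (338,55).

Next I'll fit the pose.

```bash
cat > h.py <<'E'
import numpy as np, cv2
from scipy.optimize import least_squares
from rig import r, optics
C={n:optics.get_calibration(n) for n in("side","top")}
def proj(n,P):
    c=C[n]; return cv2.projectPoints(np.array(P,float).reshape(-1,1,3),c["rvec"],c["tvec"],c["K"],None)[0].reshape(-1,2)
def ray(n,uv,z):
    c=C[n]; R=cv2.Rodrigues(c["rvec"])[0]; o=-R.T@c["tvec"]
    d=R.T@np.linalg.inv(c["K"])@[uv[0],uv[1],1]; return o+d*(z-o[2])/d[2]
def full(n,p): o={"top":(205,175),"side":(235,145)}[n]; return np.array(o)+(np.array(p)-1.5)/4
def T(q,P):
    x,y,a=q; c,s=np.cos(a),np.sin(a); P=np.atleast_2d(P)
    return np.c_[x+c*P[:,0]-s*P[:,1], y+s*P[:,0]+c*P[:,1], P[:,2]]
E
cat > fit.py <<'E'
from h import *
F=[("top",(657,207),(-165,-65,10)),("top",(622,462),(-165,65,10)),("top",(137,378),(85,65,10)),("top",(588,322),(-134,0,45)),
("side",(88,495),(-165,65,8)),("side",(345,498),(-165,-65,8)),("top",(252,80),(41,-80,100)),("side",(378,135),(41,-80,100))]
K=[("top",(73,97)),("side",(338,55))]
def res(v):
    e=[proj(n,T(v[:3],np.array(P)/1e3))[0]-full(n,p) for n,p,P in F]
    k=[41+80*np.cos(v[3]),-80+80*np.sin(v[3]),114]
    e+=[proj(n,T(v[:3],np.array(k)/1e3))[0]-full(n,p) for n,p in K]
    return np.ravel(e)
best=min((least_squares(res,[.5,.15,a,.2],loss="soft_l1") for a in(0,1.5,3,-1.5)),key=lambda s:s.cost)
print(best.x,best.cost,np.round(best.fun,1).reshape(-1,2).tolist())
np.save("q.npy",best.x)
for n,p,z in(("eyepiece",(320,465),.047),("holder",(432,70),.05),("tape",(613,97),.012)): print(n,ray("top",full("top",p),z))
for P in((-134,0,40),(41,0,63),(-165,0,10),(85,0,68),(41,-80,87)): print(P,T(best.x[:3],np.array(P)/1e3)[0])
E
python3 fit.py
```

```text
[0.49496507 0.21243984 1.34732735 0.33044851] 5.521322248410044 [[1.1, 0.1], [0.7, 0.3], [-1.9, 1.1], [-0.4, -1.4], [-1.3, 0.4], [0.1, 1.1], [-0.8, -1.1], [0.7, 0.1], [-0.0, 0.1], [0.0, -0.7]]
eyepiece [0.40255115 0.2139184  0.047     ]
holder [0.59136406 0.1492449  0.05      ]
tape [0.58037547 0.05730775 0.012     ]
(-134, 0, 40) [0.46526884 0.08177181 0.04      ]
(41, 0, 63) [0.50405123 0.25242036 0.063     ]
(-165, 0, 10) [0.45839882 0.05154264 0.01      ]
(85, 0, 68) [0.51380223 0.29532628 0.068     ]
(41, -80, 87) [0.582062   0.23469126 0.087     ]
```

```bash
cat > go.py <<'E'
import sys
from h import *
from scipy.spatial.transform import Rotation as R
q=np.load("q.npy")[:3]
def go(x,y,z,tilt,yaw=0):
    """target TCP in cradle mm, tilt deg (fingers point forward-down), yaw deg extra; prints row"""
    a=q[2]+np.radians(yaw); t=np.radians(tilt); c,s=np.cos(a),np.sin(a); f=np.array([c,s,0]); u=np.array([0,0,1.])
    X=np.cos(t)*f+np.sin(t)*u; Z=np.sin(t)*f-np.cos(t)*u; M=np.c_[X,np.cross(Z,X),Z]
    o=r.get_obs(); w=o["tcp_rot"]; M0=R.from_quat([*w[1:],w[0]]).as_matrix()
    P=T(q,np.array([x,y,z])/1e3)[0]
    print("world",P.round(3),"row",np.round([*(M0.T@(P-o["tool_pos"])),*R.from_matrix(M0.T@M).as_rotvec()],4).tolist())
def where():
    o=r.get_obs(); p=T([0,0,-q[2]],[o["tool_pos"]-[q[0],q[1],0]])[0]*1e3
    w=o["tcp_rot"]; M0=R.from_quat([*w[1:],w[0]]).as_matrix()
    print("t",o["clock"],"cradle mm",p.round(1),"force cradle",T([0,0,-q[2]],[o["force"]])[0].round(2),"w",round(o["width"],4),"tilt",np.degrees(np.arctan2(M0[2,0],-M0[2,2])).round(1),"J",o["joint_pos"].round(2))
where()
for a in sys.argv[1:]: go(*map(float,a.split(",")))
E
python3 go.py -60,0,160,25
```

```text
t 0.1 cradle mm [-840.5   52.   230. ] force cradle [ 0.14  0.62 -0.2 ] w 0.085 tilt -0.0 J [ 1.06  0.38  0.04  1.6  -0.02  1.16 -0.05]
world [0.482 0.154 0.16 ] row [0.5032, -0.5987, 0.0714, 0.2023, 0.4026, -0.9235]
```

```bash
A='[0.503,-0.599,0.0,0.2023,0.4026,-0.9235]'; python3 -m jog '[[[0.503,-0.599,0.0,0.2023,0.4026,-0.9235],[0.503,-0.599,0.0,0.2023,0.4026,-0.9235],[0.503,-0.599,0.0,0.2023,0.4026,-0.9235],[0.503,-0.599,0.0,0.2023,0.4026,-0.9235],[0.503,-0.599,0.0,0.2023,0.4026,-0.9235],[0.503,-0.599,0.0,0.2023,0.4026,-0.9235],[0.503,-0.599,0.0,0.2023,0.4026,-0.9235],[0.503,-0.599,0.0,0.2023,0.4026,-0.9235],[0.503,-0.599,0.0,0.2023,0.4026,-0.9235],[0.503,-0.599,0.0,0.2023,0.4026,-0.9235]]]' 0.4; python3 go.py -60,0,100,25
```

```text
clock: 1.1
tool_pos: [0.4012, -0.1153, 0.2309]
tcp_rot: [-0.134, 0.763, 0.609, 0.169]
force: [0.8, 0.2, 0.5]
width: 0.0511
finger_force: 0.0
t 1.1 cradle mm [-340.4   18.8  230.9] force cradle [ 0.38 -0.7   0.48] w 0.0511 tilt 24.9 J [ 0.89  0.05 -0.4   2.08 -0.44  1.17  0.47]
world [0.482 0.154 0.1  ] row [0.1993, 0.0185, 0.2368, 0.0012, 0.0019, -0.0003]
```

```bash
python3 -m jog '[[[0.199,0.0185,0.237,0,0,0],[0.199,0.0185,0.237,0,0,0],[0.199,0.0185,0.237,0,0,0],[0.199,0.0185,0.237,0,0,0],[0.199,0.0185,0.237,0,0,0],[0.199,0.0185,0.237,0,0,0],[0.199,0.0185,0.237,0,0,0],[0.199,0.0185,0.237,0,0,0],[0.199,0.0185,0.237,0,0,0]]]'; python3 go.py -60,0,50,25
python3 - <<'E'
from h import *
a=optics.capture("side")[130:280,220:400,::-1]; cv2.imwrite("pics/s2.png",cv2.resize(a,None,fx=4,fy=4,interpolation=2))
E
```

```text
clock: 2.0
tool_pos: [0.4815, 0.1507, 0.0999]
tcp_rot: [-0.134, 0.763, 0.609, 0.169]
force: [-0.2, -0.2, 1.2]
width: 0.0515
finger_force: 0.0
t 2.0 cradle mm [-63.2  -0.6  99.9] force cradle [-0.27  0.16  1.24] w 0.0515 tilt 24.8 J [ 0.45  0.31 -0.64  2.16 -0.39  0.6  -0.06]
world [0.482 0.154 0.05 ] row [-0.0181, -0.0007, 0.0466, 0.0017, 0.0027, -0.0004]
```

View pics/s2.png

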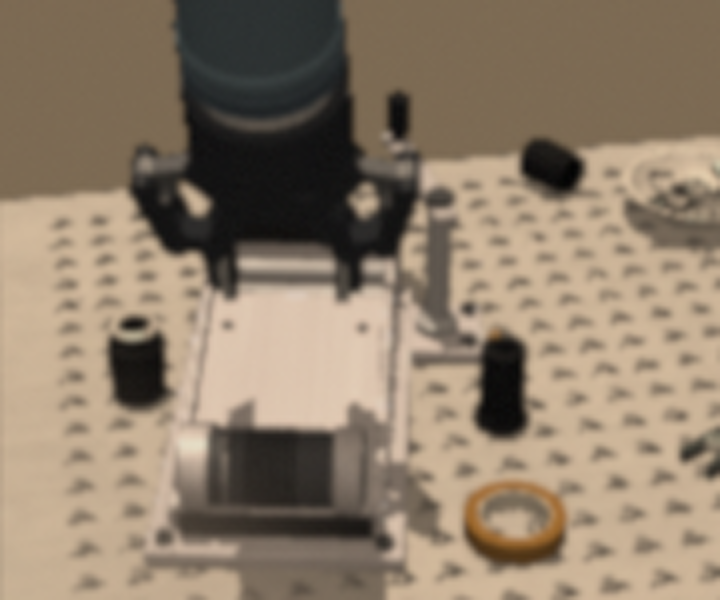

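Fingers are straddling the ramp centrally, at (225,270) and (347,270) in the crop, and the barrel is untouched. I'll touch down on the ramp to calibrate the tip height.

```bash
python3 -m jog '[[[-0.012,0,0.03,0,0,0],[-0.021,0,0.052,0,0,0],[-0.021,0,0.052,0,0,0],[-0.021,0,0.052,0,0,0]]]' | grep -E "tool_pos|force"; for i in 1 ; do python3 -m jog '[[[-0.0015,0,0.003,0,0,0],[-0.0025,0,0.0055,0,0,0],[-0.0025,0,0.0055,0,0,0]]]'| grep -E "tool_pos|force"; python3 -m jog '[[[-0.0008,0,0.0018,0,0,0],[-0.0008,0,0.0018,0,0,0]]]'| grep -E "tool_pos|force";python3 -m jog '[[[-0.0008,0,0.0018,0,0,0],[-0.0008,0,0.0018,0,0,0]]]'| grep -E "tool_pos|force"; done; python3 go.py
```

```text
tool_pos: [0.4827, 0.1529, 0.0445]
force: [0.3, 0.1, 0.2]
finger_force: 0.0
tool_pos: [0.4828, 0.1544, 0.0386]
force: [-0.4, -0.4, 0.5]
finger_force: 0.0
tool_pos: [0.4823, 0.1548, 0.0361]
force: [0.1, 1.1, 0.9]
finger_force: 0.0
tool_pos: [0.4821, 0.1548, 0.0339]
force: [0.0, -0.2, -0.3]
finger_force: 0.0
t 3.15 cradle mm [-59.   -0.2  33.9] force cradle [-0.22 -0.08 -0.31] w 0.0512 tilt 24.9 J [ 0.41  0.45 -0.61  2.18 -0.35  0.45 -0.04]
```

```bash
for i in 1 ; do python3 -m jog '[[[-0.0006,0,0.0014,0,0,0],[-0.0006,0,0.0014,0,0,0]]]'| grep -E "tool_pos|^force"; python3 -m jog '[[[-0.0006,0,0.0014,0,0,0],[-0.0006,0,0.0014,0,0,0]]]'| grep -E "tool_pos|^force"; python3 -m jog '[[[-0.0006,0,0.0014,0,0,0],[-0.0006,0,0.0014,0,0,0]]]'| grep -E "tool_pos|^force"; done
```

```text
tool_pos: [0.4822, 0.1548, 0.0324]
force: [-0.3, -0.4, 0.7]
tool_pos: [0.4822, 0.1548, 0.0309]
force: [0.6, -0.1, -1.0]
tool_pos: [0.4826, 0.1549, 0.03]
force: [-1.3, -0.9, 4.6]
```

Contact is at TCP z ≈ 30.4 mm, where the ramp surface is 31.1 mm. Now up and round behind the barrel.

```bash
python3 -m jog '[[[0.017,0,-0.036,0,0,0],[0.034,0,-0.0725,0,0,0],[0.034,0,-0.0725,0,0,0]]]'|grep tool; python3 go.py -195,0,110,25 -195,0,15.5,25
```

```text
tool_pos: [0.4869, 0.1559, 0.1146]
t 4.05 cradle mm [-56.9  -4.7 114.6] force cradle [ 0.29 -1.28  0.28] w 0.051 tilt 25.0 J [ 0.45  0.29 -0.65  2.15 -0.4   0.62 -0.07]
world [0.452 0.022 0.11 ] row [-0.1271, -0.0047, -0.0543, 0.0113, -0.0001, 0.0046]
world [0.452 0.022 0.016] row [-0.167, -0.0058, 0.0313, 0.0113, -0.0001, 0.0046]
```

```bash
python3 -m jog '[[[-0.127,-0.001,-0.054,0,0,0],[-0.127,-0.001,-0.054,0,0,0],[-0.127,-0.001,-0.054,0,0,0],[-0.127,-0.001,-0.054,0,0,0],[-0.127,-0.001,-0.054,0,0,0]]]'|grep tool; python3 go.py -195,0,15.5,25
```

```text
tool_pos: [0.4504, 0.02, 0.1046]
t 4.55 cradle mm [-197.5    0.8  104.6] force cradle [0.6  0.38 0.3 ] w 0.051 tilt 24.9 J [ 0.72  0.26 -0.59  2.2  -0.44  0.74  0.24]
world [0.452 0.022 0.016] row [-0.0352, 0.0007, 0.0819, 0.0017, 0.0018, -0.0025]
```

```bash
python3 -m jog '[[[-0.017,0,0.04,0,0,0],[-0.035,0,0.082,0,0,0],[-0.035,0,0.082,0,0,0],[-0.035,0,0.082,0,0,0]]]'|grep tool; python3 go.py -165,0,20.5,25
python3 - <<'E'
from h import *
a=optics.capture("top")[175:310,205:395,::-1]; cv2.imwrite("pics/t3.png",cv2.resize(a,None,fx=4,fy=4,interpolation=2))
E
```

```text
tool_pos: [0.4504, 0.0261, 0.0158]
t 4.95 cradle mm [-191.6    2.2   15.8] force cradle [ 0.98 -0.74  0.64] w 0.0513 tilt 25.0 J [ 0.67  0.46 -0.57  2.22 -0.39  0.53  0.28]
world [0.458 0.052 0.02 ] row [0.0261, 0.0023, 0.007, -0.0032, -0.0005, 0.0017]
```

View pics/t3.png

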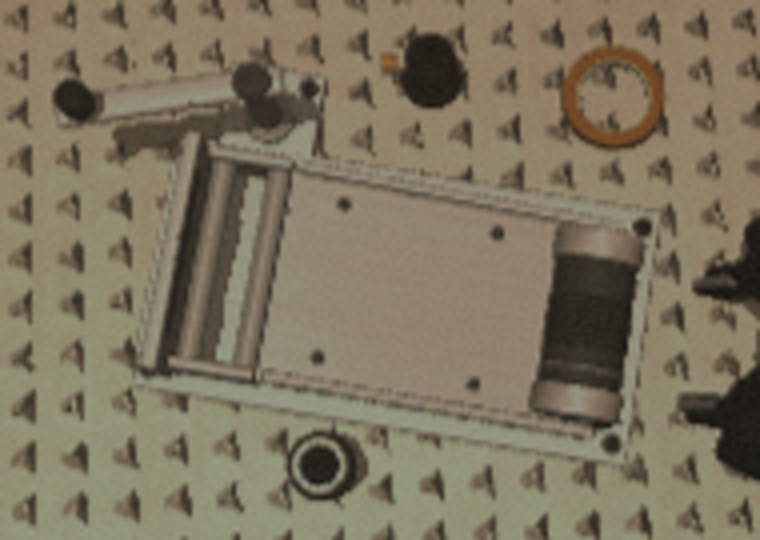

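The finger tips are at (705,285) and (690,408), about 4 mm off to +y of the barrel axis. I'll shift 3 mm as I approach.

```bash
python3 -m jog '[[[0.008,0.003,0.002,0,0,0],[0.016,0.003,0.0043,0,0,0],[0.02,0.003,0.0055,0,0,0],[0.023,0.003,0.0062,0,0,0],[0.023,0.003,0.0062,0,0,0]]]'|grep -E "tool|^for"; python3 go.py -165,-1,20.5,25
```

```text
tool_pos: [0.46, 0.0464, 0.0208]
force: [0.1, -0.5, -0.4]
t 5.5 cradle mm [-169.7   -2.7   20.8] force cradle [-0.44 -0.17 -0.38] w 0.0513 tilt 24.9 J [ 0.62  0.45 -0.57  2.21 -0.4   0.52  0.23]
world [0.459 0.051 0.02 ] row [0.0041, -0.0017, 0.0022, 0.0023, 0.0022, 0.0024]
```

```bash
python3 -m jog '[[[0.002,0,0.0006,0,0,0],[0.004,0,0.0012,0,0,0],[0.006,0,0.0018,0,0,0],[0.008,0,0.0024,0,0,0],[0.010,0,0.003,0,0,0],[0.012,0,0.0036,0,0,0],[0.014,0,0.0042,0,0,0],[0.016,0,0.0048,0,0,0],[0.018,0,0.0054,0,0,0],[0.020,0,0.006,0,0,0]]]'|grep -E "tool|^for"; python3 go.py
python3 - <<'E'
from h import *
a=optics.capture("top")[175:310,205:395,::-1]; cv2.imwrite("pics/t4.png",cv2.resize(a,None,fx=4,fy=4,interpolation=2))
E
```

```text
tool_pos: [0.4642, 0.0661, 0.0231]
force: [0.3, -1.1, 0.6]
t 6.5 cradle mm [-149.5   -2.4   23.1] force cradle [-1.04 -0.57  0.62] w 0.051 tilt 24.9 J [ 0.58  0.45 -0.57  2.21 -0.4   0.5   0.19]
```

View pics/t4.png

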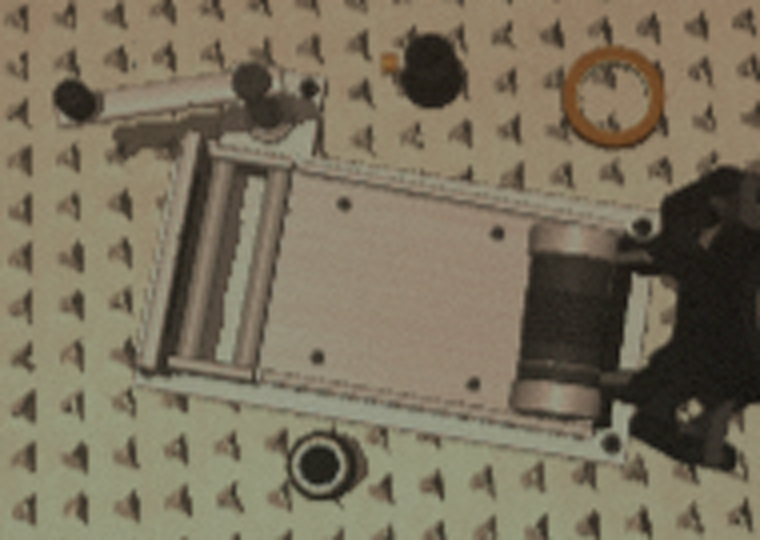

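The barrel moved about 11 mm up, square, with the fingers on its bands at (640,258) and (610,380). Keep pushing.

```bash
python3 -m jog '[[[0.0034,0,0.0009,0,0,0],[0.0068,0,0.0018,0,0,0],[0.0101,0,0.0027,0,0,0],[0.0135,0,0.0036,0,0,0],[0.0169,0,0.0045,0,0,0],[0.0203,0,0.0054,0,0,0],[0.0237,0,0.0063,0,0,0],[0.027,0,0.0072,0,0,0],[0.0304,0,0.0081,0,0,0],[0.0338,0,0.0091,0,0,0]]]'|grep -E "tool|^for"; python3 go.py;  python3 -m jog '[[[0.0034,0,0.0009,0,0,0],[0.0068,0,0.0018,0,0,0],[0.0101,0,0.0027,0,0,0],[0.0135,0,0.0036,0,0,0],[0.0169,0,0.0045,0,0,0],[0.0203,0,0.0054,0,0,0],[0.0237,0,0.0063,0,0,0],[0.027,0,0.0072,0,0,0],[0.0304,0,0.0081,0,0,0],[0.0338,0,0.0091,0,0,0]]]'|grep -E "tool|^for"; python3 go.py
```

```text
tool_pos: [0.4719, 0.0999, 0.0291]
force: [-0.3, -1.6, 0.6]
t 7.55 cradle mm [-114.9   -2.5   29.1] force cradle [-1.67 -0.04  0.58] w 0.0512 tilt 24.9 J [ 0.51  0.44 -0.58  2.2  -0.4   0.49  0.11]
tool_pos: [0.4796, 0.1335, 0.0351]
force: [-0.1, -1.0, 0.5]
t 8.55 cradle mm [-80.4  -2.5  35.1] force cradle [-1.01 -0.12  0.45] w 0.0512 tilt 24.9 J [ 0.43  0.44 -0.58  2.19 -0.4   0.47  0.04]
```

```bash
python3 -m jog '[[[0.0034,0,0.0009,0,0,0],[0.0068,0,0.0018,0,0,0],[0.0101,0,0.0027,0,0,0],[0.0135,0,0.0036,0,0,0],[0.0169,0,0.0045,0,0,0],[0.0203,0,0.0054,0,0,0],[0.0237,0,0.0063,0,0,0],[0.027,0,0.0072,0,0,0],[0.0304,0,0.0081,0,0,0],[0.0338,0,0.0091,0,0,0]]]'|grep -E "^for"; python3 -m jog '[[[0.0034,0,0.0009,0,0,0],[0.0068,0,0.0018,0,0,0],[0.0101,0,0.0027,0,0,0],[0.0135,0,0.0036,0,0,0],[0.0169,0,0.0045,0,0,0],[0.0203,0,0.0054,0,0,0],[0.0237,0,0.0063,0,0,0],[0.025,0,0.0067,0,0,0],[0.026,0,0.007,0,0,0],[0.026,0,0.007,0,0,0]]]'|grep -E "tool|^for"; python3 go.py
python3 - <<'E'
from h import *
a=optics.capture("side")[130:280,220:400,::-1]; b=optics.capture("top")[175:310,205:395,::-1]
cv2.imwrite("pics/s5.png",np.hstack([cv2.resize(a,(400,333),interpolation=2),cv2.resize(b,(400,333),interpolation=2)]))
E
```

```text
force: [-0.6, -1.3, -0.3]
tool_pos: [0.493, 0.193, 0.0456]
force: [-0.2, -0.3, -0.8]
t 10.55 cradle mm [-19.4  -2.4  45.6] force cradle [-0.36  0.12 -0.8 ] w 0.051 tilt 24.9 J [ 0.28  0.44 -0.56  2.15 -0.38  0.46 -0.1 ]
```

View pics/s5.png

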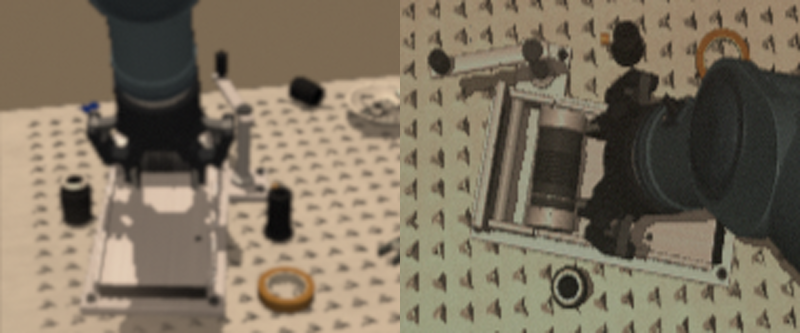

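The barrel is near the lip and still square. The last stretch goes slowly.

```bash
python3 -m jog '[[[0.002,0,0.0006,0,0,0],[0.004,0,0.0012,0,0,0],[0.006,0,0.0018,0,0,0],[0.008,0,0.0024,0,0,0],[0.010,0,0.003,0,0,0],[0.012,0,0.0036,0,0,0],[0.014,0,0.0042,0,0,0],[0.016,0,0.0048,0,0,0],[0.018,0,0.0054,0,0,0],[0.020,0,0.006,0,0,0]]]'|grep -E "tool|^for"; python3 -m jog '[[[0.0015,0,0.0005,0,0,0],[0.003,0,0.001,0,0,0],[0.0045,0,0.0015,0,0,0],[0.006,0,0.002,0,0,0],[0.007,0,0.0025,0,0,0],[0.007,0,0.0025,0,0,0],[0.007,0,0.0025,0,0,0]]]'|grep -E "tool|^for";python3 go.py
python3 - <<'E'
from h import *
a=optics.capture("side")[130:280,220:400,::-1]; b=optics.capture("top")[175:310,205:395,::-1]
cv2.imwrite("pics/s6.png",np.hstack([cv2.resize(a,(400,333),interpolation=2),cv2.resize(b,(400,333),interpolation=2)]))
E
```

```text
tool_pos: [0.4976, 0.2131, 0.0486]
force: [0.6, -0.3, 0.1]
tool_pos: [0.4992, 0.2201, 0.0492]
force: [0.2, -0.2, 0.8]
t 12.35 cradle mm [ 8.4 -2.4 49.2] force cradle [-0.18 -0.29  0.79] w 0.0512 tilt 24.9 J [ 0.21  0.44 -0.55  2.12 -0.37  0.45 -0.17]
```

View pics/s6.png

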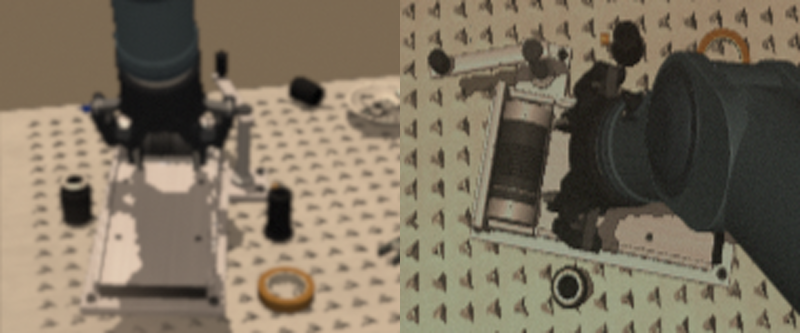

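```bash
python3 - <<'E'
from h import *
q=np.load("q.npy")[:3]
for x,z in((41,63),(41,73),(27,67),(27,77)):
    p=proj("top",T(q,[x/1e3,0,z/1e3]))[0]; print(x,z,p,"mosaic",400+(p[0]-205)*400/190,(p[1]-175)*333/135)
E
python3 go.py -60,-2,55,25 -60,-2,180,25
```

```text
41 63 [261.36706889 238.17422509] mosaic 518.6675134504754 155.82975522603485
41 73 [260.71878627 237.44951202] mosaic 517.3027079311124 154.04212963995846
27 67 [268.34266358 239.05202345] mosaic 533.3529759512363 157.99499116654803
27 77 [267.76764382 238.33342506] mosaic 532.1424080381457 156.22244848348336
t 12.45 cradle mm [ 8.3 -2.5 49.2] force cradle [ 0.75 -0.66  0.7 ] w 0.0511 tilt 24.9 J [ 0.22  0.44 -0.55  2.12 -0.37  0.45 -0.17]
world [0.484 0.153 0.055] row [-0.0595, -0.0005, -0.034, 0.0015, 0.002, 0.0004]
world [0.484 0.153 0.18 ] row [-0.0069, -0.0003, -0.1474, 0.0015, 0.002, 0.0004]
```

Seated: the barrel appears at (520,160) against a predicted (519,156). Now retreat and move above the standoff point by the knob.

```bash
python3 -m jog '[[[-0.010,0,-0.006,0,0,0],[-0.030,0,-0.017,0,0,0],[-0.0595,0,-0.034,0,0,0],[-0.035,0,-0.09,0,0,0],[-0.007,0,-0.147,0,0,0],[-0.007,0,-0.147,0,0,0],[-0.007,0,-0.147,0,0,0],[-0.007,0,-0.147,0,0,0]]]' 1|grep -E "tool|^for"; python3 go.py 128,-90,180,0,-71
```

```text
tool_pos: [0.4839, 0.1526, 0.1798]
force: [-0.4, -0.2, -0.6]
t 13.25 cradle mm [-60.8  -2.5 179.8] force cradle [-0.29  0.39 -0.64] w 0.0002 tilt 24.8 J [ 0.44  0.16 -0.6   2.11 -0.45  0.79 -0.08]
world [0.611 0.317 0.18 ] row [0.1713, 0.0873, 0.0794, -0.2657, -0.3782, 1.2185]
```

```bash
python3 -m jog '[[[0.171,0.087,0.079,-0.266,-0.378,1.2185],[0.171,0.087,0.079,-0.266,-0.378,1.2185],[0.171,0.087,0.079,-0.266,-0.378,1.2185],[0.171,0.087,0.079,-0.266,-0.378,1.2185],[0.171,0.087,0.079,-0.266,-0.378,1.2185],[0.171,0.087,0.079,-0.266,-0.378,1.2185],[0.171,0.087,0.079,-0.266,-0.378,1.2185],[0.171,0.087,0.079,-0.266,-0.378,1.2185],[0.171,0.087,0.079,-0.266,-0.378,1.2185],[0.171,0.087,0.079,-0.266,-0.378,1.2185]]]'|grep -E "tool|^for"; python3 go.py 128,-90,103,0,-71
python3 - <<'E'
from h import *
a=optics.capture("side")[110:260,220:400,::-1]; b=optics.capture("top")[165:300,185:375,::-1]
cv2.imwrite("pics/s7.png",np.hstack([cv2.resize(a,(400,333),interpolation=2),cv2.resize(b,(400,333),interpolation=2)]))
q=np.load("q.npy"); print(proj("top",T(q[:3],[[.041,0,.063],[.128,-.09,.18]])))
E
```

```text
tool_pos: [0.6085, 0.3174, 0.1766]
force: [-0.5, 0.2, -0.5]
t 14.25 cradle mm [127.5 -87.5 176.6] force cradle [ 0.06  0.57 -0.53] w 0.0001 tilt 0.3 J [-0.37  0.51 -0.23  1.55  0.12  1.09 -2.04]
world [0.611 0.317 0.103] row [0.0021, 0.0011, 0.0736, -0.0078, -0.0059, 0.0421]
[[261.36706889 238.17422509]
 [212.79755912 169.32996305]]
```

View pics/s7.png

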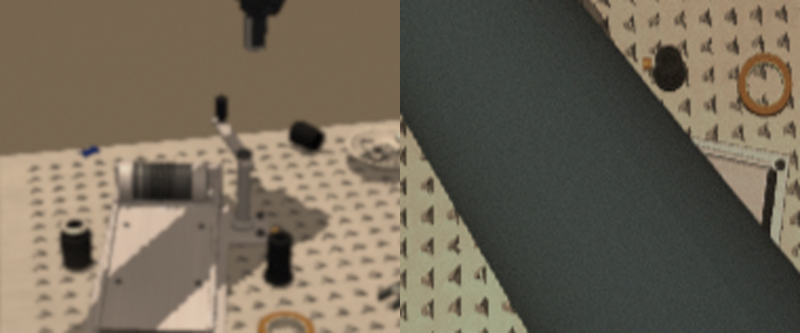

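The barrel sits in its seat at (163,180) in the side half, and the fingers hang above and outside the knob. Descend.

```bash
python3 -m jog '[[[0.001,0.001,0.035,-0.0078,-0.0059,0.042],[0.002,0.001,0.06,-0.0078,-0.0059,0.042],[0.002,0.001,0.0736,-0.0078,-0.0059,0.042],[0.002,0.001,0.0736,-0.0078,-0.0059,0.042],[0.002,0.001,0.0736,-0.0078,-0.0059,0.042]]]'|grep -E "tool|^for"
cat > arc.py <<'E'
import sys; from go import *
for th in np.arange(float(sys.argv[1]),float(sys.argv[2])+.001,float(sys.argv[3])):
    g=19; x=41+80*np.cos(th)+g*np.sin(th); y=-80+80*np.sin(th)-g*np.cos(th)
    print(round(th,2),end=" "); go(x,y,103,0,np.degrees(th)-90)
E
sed -i 's/^where()/if __name__=="__main__": where()/; s/^for a in sys/if __name__=="__main__":\n  for a in sys/' go.py
python3 go.py; python3 arc.py .25 .85 .1
```

```text
tool_pos: [0.6134, 0.3179, 0.1064]
force: [0.4, -0.2, 0.1]
t 14.85 cradle mm [129.1 -92.2 106.4] force cradle [-0.09 -0.44  0.09] w -0.0002 tilt 0.4 J [-0.38  0.59 -0.21  1.58  0.14  0.98 -2.09]
0.25 world [0.599 0.315 0.103] row [-0.0148, 0.0011, 0.0033, -0.0042, -0.0063, 0.0867]
0.35 world [0.591 0.316 0.103] row [-0.0227, -0.0011, 0.0032, -0.0039, -0.0065, -0.0133]
0.45 world [0.583 0.317 0.103] row [-0.0308, -0.0025, 0.0032, -0.0036, -0.0067, -0.1133]
0.55 world [0.574 0.317 0.103] row [-0.039, -0.0031, 0.0031, -0.0032, -0.0069, -0.2133]
0.65 world [0.566 0.315 0.103] row [-0.0472, -0.0028, 0.0031, -0.0029, -0.0071, -0.3133]
0.75 world [0.558 0.313 0.103] row [-0.0553, -0.0018, 0.003, -0.0025, -0.0072, -0.4133]
0.85 world [0.551 0.311 0.103] row [-0.0633, 0.0001, 0.003, -0.0022, -0.0074, -0.5133]
```

```bash
python3 -m jog '[[[-0.008,0,0.002,-0.004,-0.006,0.05],[-0.015,0.001,0.003,-0.004,-0.006,0.08],[-0.0188,0,0.003,-0.004,-0.006,0.035],[-0.0227,-0.001,0.003,-0.004,-0.0065,-0.013],[-0.0268,-0.002,0.003,-0.004,-0.0065,-0.063],[-0.0308,-0.0025,0.003,-0.0036,-0.0067,-0.113],[-0.035,-0.003,0.003,-0.0034,-0.0068,-0.163],[-0.039,-0.003,0.003,-0.003,-0.007,-0.213],[-0.043,-0.003,0.003,-0.003,-0.007,-0.263],[-0.0472,-0.003,0.003,-0.003,-0.007,-0.313]]]'|grep -E "tool|^for"; python3 go.py; python3 arc.py .7 1.2 .1
```

```text
tool_pos: [0.5681, 0.3173, 0.106]
force: [1.4, 0.6, -0.0]
t 15.85 cradle mm [118.5 -48.  106. ] force cradle [ 0.9  -1.18 -0.05] w -0.0 tilt 0.4 J [-0.35  0.53 -0.29  1.68  0.18  0.95 -1.85]
0.7 world [0.562 0.314 0.103] row [-0.0065, 0.0002, 0.0029, -0.0005, -0.0064, -0.0482]
0.8 world [0.554 0.312 0.103] row [-0.0146, -0.0009, 0.0029, -0.0002, -0.0064, -0.1482]
0.9 world [0.547 0.309 0.103] row [-0.0228, -0.0012, 0.0028, 0.0001, -0.0064, -0.2482]
1.0 world [0.54  0.305 0.103] row [-0.0311, -0.0007, 0.0028, 0.0004, -0.0064, -0.3482]
1.1 world [0.533 0.3   0.103] row [-0.0392, 0.0007, 0.0027, 0.0008, -0.0064, -0.4482]
1.2 world [0.526 0.295 0.103] row [-0.0471, 0.0028, 0.0027, 0.0011, -0.0064, -0.5482]
```

The contact force opposes the tangent at about 1.5 N, so the knob is being pushed. Continue.

```bash
python3 -m jog '[[[-0.0025,0,0,0,0,0],[-0.0065,0,0,0,0,-0.048],[-0.0105,-0.0005,0,0,0,-0.098],[-0.0146,-0.001,0,0,0,-0.148],[-0.0187,-0.001,0,0,0,-0.198],[-0.0228,-0.001,0,0,0,-0.248],[-0.027,-0.001,0,0,0,-0.298],[-0.0311,-0.0007,0,0,0,-0.348],[-0.0352,0,0,0,0,-0.398],[-0.0392,0.0007,0,0,0,-0.448]]]'|grep -E "tool|^for"; python3 go.py; python3 arc.py 1.15 1.55 .1
```

```text
tool_pos: [0.5321, 0.3001, 0.1051]
force: [-0.2, 0.7, 0.7]
t 16.85 cradle mm [ 93.7 -16.8 105.1] force cradle [0.6  0.3  0.68] w -0.0 tilt 0.2 J [-0.27  0.48 -0.39  1.78  0.22  0.92 -1.45]
1.15 world [0.53  0.298 0.103] row [-0.0033, -0.0006, 0.0021, 0.0018, -0.0042, -0.0518]
1.25 world [0.523 0.292 0.103] row [-0.0115, -0.0017, 0.0021, 0.002, -0.0041, -0.1518]
1.35 world [0.518 0.286 0.103] row [-0.0197, -0.002, 0.0021, 0.0022, -0.004, -0.2518]
1.45 world [0.513 0.28  0.103] row [-0.0279, -0.0014, 0.002, 0.0024, -0.0039, -0.3518]
1.55 world [0.509 0.272 0.103] row [-0.036, -0.0, 0.002, 0.0026, -0.0038, -0.4518]
```

```bash
python3 -m jog '[[[-0.0033,-0.0005,0,0,0,-0.05],[-0.0074,-0.001,0,0,0,-0.1],[-0.0115,-0.0017,0,0,0,-0.15],[-0.0156,-0.002,0,0,0,-0.2],[-0.0197,-0.002,0,0,0,-0.25],[-0.0238,-0.0017,0,0,0,-0.3],[-0.0279,-0.0014,0,0,0,-0.35],[-0.032,-0.0007,0,0,0,-0.4],[-0.036,0,0,0,0,-0.45],[-0.036,0,0,0,0,-0.45]]]'|grep -E "tool|^for"; python3 go.py
```

```text
tool_pos: [0.5085, 0.2716, 0.1045]
force: [0.6, 0.4, 0.7]
t 17.85 cradle mm [ 6.070e+01 -1.000e-01  1.045e+02] force cradle [ 0.57 -0.49  0.68] w -0.0 tilt 0.1 J [-0.16  0.44 -0.49  1.86  0.26  0.9  -1.01]
```

```bash
python3 -m jog '[[[0.015,0,0,0,0,0],[0.04,0,0,0,0,0],[0.04,0,-0.04,0,0,0],[0.04,0,-0.08,0,0,0],[0.04,0,-0.12,0,0,0],[0.04,0,-0.12,0,0,0],[0.04,0,-0.12,0,0,0],[0.04,0,-0.12,0,0,0]]]'|grep -E "tool|^for"
python3 - <<'E'
from h import *
a=optics.capture("side")[110:260,220:400,::-1]; cv2.imwrite("pics/s8.png",cv2.resize(a,(720,600),interpolation=2))
q=np.load("q.npy")
for th in(1.25,1.35,1.45,1.55):
    p=proj("side",T(q[:3],[.041+.08*np.cos(th),-.08+.08*np.sin(th),.113]))[0]; print(th,(p-[220,110])*4)
E
```

```text
tool_pos: [0.5168, 0.3104, 0.2221]
force: [0.3, 0.3, -0.5]
1.25 [307.81065017 230.22054975]
1.35 [303.17037778 236.48070077]
1.45 [299.81708941 242.99502596]
1.55 [297.80982024 249.70565223]
```

View pics/s8.png

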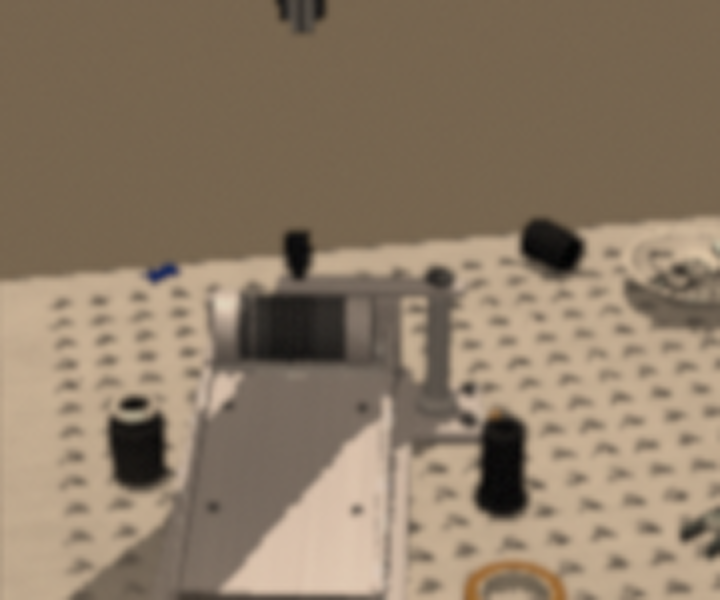

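The knob is at (297,248), which puts the keeper at about 1.53 rad. The arm lies square over the seated barrel, and the neighbouring parts look untouched.

```bash
python3 -c "
from rig import r; print(r.finish_job())"
```

```text
the job is handed in; nothing more can be done
None
```

I pushed the barrel up the ramp into its seat on both rest pins, swung the keeper across over it to about 1.53 rad as read from the side camera, and handed the job in with the arm clear; the hand-in gave no verdict.

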